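Cover the saucepan with the lid from the dish basket

ROBOT

A 6-joint arm with a two-finger parallel gripper is mounted at the origin on the work surface. World frame = base frame: x ahead of the robot, y to its left, z up, the work surface at z = 0. Lengths are in m, angles in degrees, forces in N, time in s.
With the tool pointing down it reaches from about 0.25 to 0.725 m from the base axis. Payload 9.7 kg.
Tool frame: the origin (TCP) lies at the very end of the fingers, on their centre line; the grasp point (between the pads) lies 19 mm behind it; z points along the fingers, y is the direction in which the jaws open and shut (so a half turn about z gives the same grasp; the last joint's range is limited). The gripper opens to 85 mm and grips with 20 to 120 N. Pads are 22 mm wide; open, the fingers measure 114 mm over their backs; the gripper's body (76 mm by 85 mm) begins 54 mm behind the grasp point. The pads swing forward as they close: fully open they stand 13 mm farther back than shut.
Start: joints at [63.598, 4.979, 10.078, 95.1, 0, 90], TCP at [0.245, 0.493, 0.231] pointing down, gripper open.
Joint ranges: [-179.16, 179.16], [-48.56, 103.87], [-65.8, 70.77], [-126.05, 130.52], [-82.76, 87.17], [-180, 180]. Speed limits (degrees/s): [127.2, 127.2, 147.25, 180, 180, 180].

INTERFACE

Orientations are given as [roll, pitch, yaw] about the fixed x, y, z axes, in that order (R = Rz(yaw) Ry(pitch) Rx(roll)).
In Python, from workcell import bot gives the robot as it stands.
- The arm moves only by the shell command python3 -m pendant 'ROWS' [FORCE]. ROWS is JSON, a list that holds one entry, the list of rows, each a list of 7 numbers: the shift along the tool's x, y, z in cm, then the turn, a rotation vector about the tool's x, y, z in rad, then the opening in per cent of the stroke, from 0 (shut) to 100 (fully open). In form: [[[dx, dy, dz, ax, ay, az, gripper], ...]]. A call has 1 to 5 rows; each row shifts and turns the pose as measured when the row begins, along the tool's axes as they then stand; what a row does not reach is not made up. A row lasts 1/12 s, in which the tool goes at most 41.7 mm and 7.16 degrees, less where a joint would pass 70% of its speed; a pose out of reach is approached as far as the arm can. A call with a gripper value outside its range is refused whole. The fingers move at their own pace and stop on an object; FORCE is the grip in N (left out, the last holds). Time passes only in rows, so rows that do not move let the fingers close. It gives the time, the measured TCP pose, the force and the opening at its end, in the units of the state.
- bot.get_obs(): the state, without advancing time (a new reading comes with each control period).
- bot.camera(name): name is "scene" or "top" or "wrist"; returns the picture (420x560x3 uint8, red, green, blue); there is no depth.
- bot.get_calibration(name): a dict with "intrinsics" (3x3 intrinsics, pixels), "pose" (4x4, takes a point from camera to world coordinates); the wrist camera has in their place "T_tool_cam" (4x4, takes a point from camera to tool coordinates, whose origin is the TCP and whose axes are the flange's). Camera axes: x right, y down, z forward; pixel columns grow to the right and rows downward; lengths in m; the calibration is good to about 2 mm. A picture is of the moment at which its call begins: read the wrist's pose just before it. get_calibration takes no time and is no camera call.
- bot.job_done(): hands the job in, once; it reports no verdict.
Trained networks look in the newest picture that a camera, given by its name, has taken for a name from the list of things; names that differ only in an ending like _2 or _b are one class to them, and where a whole thing is asked for, a point or a joint stands for the part that bears it (a point fixed in the world has none). Each returns a list of dicts, best first, with "confidence" (0 to 1); they miss things now and then, are a little off and sometimes report something else, mostly with a low value. They report only what shows in the picture. A call takes as long as a camera call. They do not tell look-alikes from the thing itself.
- bot.masks_of(camera, thing): "pixels" (420x560 bool, what is visible of it) and "extent" ([left, top, right, bottom] in pixels, round what is visible of it).
- bot.mark_of(camera, thing): "uv" ([column, row] in pixels: a listed point, or the origin of a listed thing).
The state is a dict: "time": time; "q": joint angles; "qd": joint speeds; "joint_efforts": joint torques, N m; "ee_pos": TCP position; "tcp_rot": TCP orientation; "wrist_force": force on the tool from outside, world axes, zero at the start; "torque": the same for the moment, N m; "opening": finger opening in m.
Only numpy, scipy, OpenCV 4.12 (cv2) and the standard library are available. Lean on these libraries where they do the work, as an engineer would, in place of code of your own. Each camera call takes 0.05 s, during which the arm holds its last target. There are 200 camera calls.

TASK

Take the saucepan lid out of the pink dish basket, lay it gently on a free piece of the bare worktop with its knob up, and let go of it. Then take it again by its knob and put it on the saucepan, so that it sits level and fully down inside the pan's rim. Never let the lid drop, and leave the two plates standing in the basket, the teapot and the saucepan where they are.

Things in the scene. Friction and masses are not known exactly. Their poses are not given: they have to be found in the camera images.
- lid: Saucepan lid, steel with red silicone rim and red knob, about 0.25 kg, on edge in the basket, leaning back 0.12 rad so that the knob side faces slightly up. Origin: centre of the flat underside; +z: the disc's axis, out through the knob. 160 mm in diameter. Rim zone (54 to 80 mm from the axis) flat, 9 mm thick (z 0 to 9 mm); inside it the top rises as a cone to z = 18 mm at radius 22 mm.
- lid_knob (a point): Middle of the lid's knob, on the lid's axis 36.5 mm above the underside. The knob is a red cylinder, 32 mm in diameter, from 27 to 46 mm above the underside, on a thinner neck. Axes as the lid's.
- basket: Pink dish basket, fixed, 300 mm (its x) by 240 mm (its y), walls 85 mm high; origin under its centre, on the worktop. Slots at x = -62, 0, 62 mm, y = 0 hold the lid and two plates on edge in any order, centres 94 mm up, knob or eating side to about +x. Slots are 17 mm wide between pegs 58 mm either side of the middle, 85 mm high; above that the discs stand free.
- plate_white: White side plate, 160 mm in diameter, on edge in the basket, loose. Origin near its centre, 3 mm in from the foot; +z is its axis, out of the eating side. Leave alone.
- plate_blue: Blue side plate, the same shape as the white one, on edge in the basket, loose. Leave alone.
- hob: Built-in steel electric hob, fixed, 510 mm along its x, 290 mm along its y, 6 mm high, with two dark hotplates 180 mm in diameter at x = -120 and +120 mm, their tops 14 mm above the worktop, and two small knobs at its near edge. Origin under its centre on the worktop.
- pan: Open steel saucepan, loose, 0.9 kg, on a hotplate. Origin: centre of its underside, z up. 89 mm high; wooden handle along +x to 253 mm from the axis, 60 to 76 mm up. Its rim is a recess for the lid: 166 mm inside diameter at the bottom, flaring to 172 mm at the mouth; at its bottom a ledge, 148 mm inside diameter, carries the lid's underside.
- pan_seat (a point): Centre of the pan's ledge, 79 mm above the pan's underside on its axis: the lid's origin lies here when the lid is fully down. The mouth of the rim is 10 mm higher.
- teapot: Steel teapot with red handle and knob, loose, 0.8 kg, on the other hotplate. 146 mm high, body 140 mm in diameter, spout to 115 mm along its +x, handle to 117 mm along its -x. Origin: centre of its underside. Leave alone.
Mind the look-alikes: they are no part of the job. Several things have the shape of the lid; the one meant has the colours described above.

How it is judged:
By the outcome, as a careful person would: the job done as asked, in the order asked, and still so for the second after the job is handed in, with the robot touching nothing.
It also fails if it takes over 64 s, if anything falls off the work surface, if the arm or the gripper's body presses on something with over 40 N, if the wrist force passes 120 N, or if a joint passes its speed limit or range.

## Working session

There is one attempt and no reset: what is moved stays moved. The work goes in short steps, Python scripts to look and compute and a shell command to move; the robot and the scene stay as the last step left them, time stands still between calls to the robot, and variables do not carry over. Pictures are saved under pics/ and viewed, about 8 in all and at most 12, crops included, and the job is handed in when it is done.

```bash
mkdir -p pics; cat > h.py <<'E'
import numpy as np,cv2
from workcell import bot
from scipy.spatial.transform import Rotation as R
def save(im,n): cv2.imwrite('pics/'+n,cv2.cvtColor(im,cv2.COLOR_RGB2BGR))
def tool():
    o=bot.get_obs();T=np.eye(4);T[:3,:3]=R.from_euler('xyz',o['tcp_rot'],degrees=True).as_matrix();T[:3,3]=o['ee_pos'];return T
def cam(n):
    c=bot.get_calibration(n);K=np.array(c['intrinsics']);P=np.array(c['pose']) if 'pose' in c else tool()@np.array(c['T_tool_cam']);return K,P
def ray(n,uv):
    K,P=cam(n);d=P[:3,:3]@np.linalg.solve(K,[uv[0],uv[1],1]);return P[:3,3],d/np.linalg.norm(d)
def onz(n,uv,z):
    o,d=ray(n,uv);return o+d*(z-o[2])/d[2]
def proj(n,p):
    K,P=cam(n);q=np.linalg.inv(P)@np.append(p,1);q=K@q[:3];return q[:2]/q[2]
def tri(rays):
    A=0;b=0
    for o,d in rays:
        M=np.eye(3)-np.outer(d,d);A=A+M;b=b+M@o
    x=np.linalg.solve(A,b);return x,[np.linalg.norm((np.eye(3)-np.outer(d,d))@(x-o)) for o,d in rays]
E
python3 - <<'E'
from h import *
a=bot.camera('scene');b=bot.camera('top')
save(np.hstack([a,b])[:, :],'a.png'); save(cv2.resize(np.hstack([a,b]),(800,300)),'a.png');save(a,'s.png');save(b,'t.png')
for c in('scene','top'):
  print(c,cam(c)[1][:3,3].round(3))
  for t in('lid','lid_knob','basket','pan','pan_seat','teapot','hob','plate_white','plate_blue'):
    print(t,[(round(m['confidence'],2),np.round(m['uv'],1).tolist()) for m in bot.mark_of(c,t)][:4])
print(bot.get_obs())
E
```

```text
scene [ 1.452 -0.047  1.003]
lid [(0.95, [351.9, 201.0]), (0.83, [365.2, 293.2]), (0.75, [402.7, 175.4]), (0.65, [345.6, 215.1])]
lid_knob [(0.95, [365.5, 286.8]), (0.88, [426.4, 203.2]), (0.85, [405.0, 164.5])]
basket [(0.68, [343.3, 216.0])]
pan [(0.89, [135.0, 213.6])]
pan_seat [(0.88, [129.0, 193.0])]
teapot [(0.84, [128.6, 273.5])]
hob [(0.57, [131.8, 247.0])]
plate_white [(0.79, [338.3, 179.8]), (0.38, [346.5, 214.8])]
plate_blue [(0.97, [343.9, 188.8])]
top [0.223 0.118 1.765]
lid [(0.94, [226.0, 158.7]), (0.88, [143.1, 232.7]), (0.88, [136.0, 291.1]), (0.77, [210.7, 226.8])]
lid_knob [(0.76, [139.1, 232.3]), (0.76, [222.6, 154.4]), (0.69, [132.3, 295.7]), (0.69, [217.0, 247.9])]
basket [(0.77, [215.7, 247.9])]
pan [(0.73, [410.8, 275.8])]
pan_seat [(0.94, [417.0, 273.0])]
teapot [(0.87, [411.5, 203.7]), (0.59, [214.0, 247.1]), (0.5, [409.3, 238.6])]
hob [(0.89, [411.1, 240.8]), (0.46, [210.2, 261.7])]
plate_white [(0.59, [209.1, 262.6]), (0.5, [405.8, 238.6])]
plate_blue [(0.67, [209.5, 245.0])]
{'time': 1.0, 'q': array([ 6.35968943e+01,  4.97859385e+00,  1.00786587e+01,  9.51007321e+01,
       -1.18876803e-03,  9.00005087e+01]), 'qd': array([-0.05812878, -0.0705665 ,  0.01941017,  0.02134754,  0.06020804,
        0.13468588]), 'joint_efforts': array([-1.21436817e-03, -5.20103645e+01,  4.64869773e+01,  1.72613640e-03,
        2.18780579e-04, -4.92219012e-07]), 'ee_pos': array([0.24457677, 0.49261635, 0.23129107]), 'tcp_rot': array([-1.79999333e+02,  1.18877395e-03,  1.53596386e+02]), 'wrist_force': array([-0.62167539, -0.50628104,  0.01143839]), 'torque': array([-0.02154695,  0.00598137,  0.01982385]), 'opening': 0.085416449707408}
```

View pics/s.png

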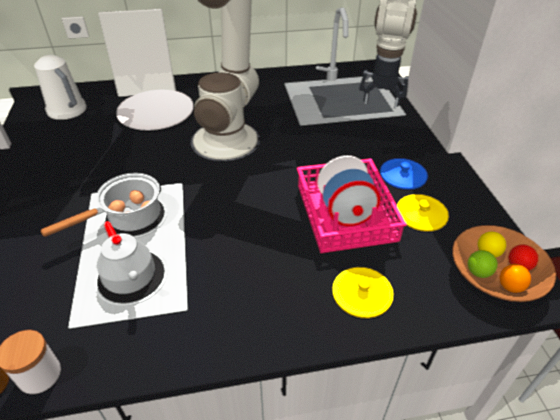

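View pics/t.png

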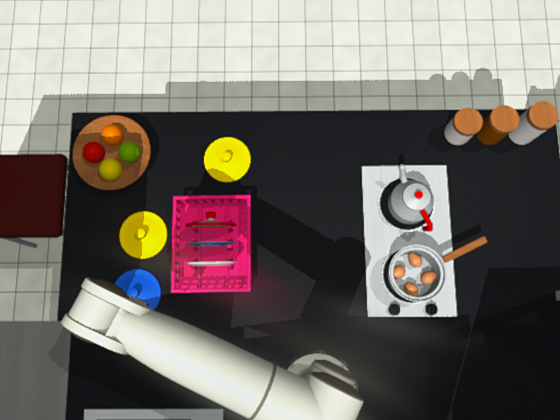

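The first scene picture shows four lid-shaped things:
- a steel lid with red rim and red knob in the basket's front slot, scene (354,205), top (211,218)
- a yellow lid at scene (363,290)
- a yellow lid at scene (423,210)
- a blue lid at scene (404,172)

Only the one in the basket fits the description. I'll confirm it in a crop and measure.

```bash
python3 - <<'E'
from h import *
s=cv2.cvtColor(cv2.imread('pics/s.png'),cv2.COLOR_BGR2RGB);t=cv2.cvtColor(cv2.imread('pics/t.png'),cv2.COLOR_BGR2RGB)
c1=cv2.resize(s[140:260,280:420],None,fx=4,fy=4,interpolation=2)[:480,:400*1]
c1=cv2.resize(s[150:250,295:405],(400,364),interpolation=2)
c2=cv2.resize(t[185:305,160:270],(400,436),interpolation=2)[:364]
save(np.hstack([c1,c2]),'c.png')
K,P=cam('top');print(K[0,0],P[:3,:3].round(2).tolist())
def red(im,x0,y0,x1,y1):
    h=im.astype(int);m=(h[...,0]>110)&(h[...,1]<60)&(h[...,2]<60);z=np.zeros_like(m);z[y0:y1,x0:x1]=m[y0:y1,x0:x1]
    n,l,st,ce=cv2.connectedComponentsWithStats(z.astype(np.uint8))
    return [(st[i].tolist(),ce[i].round(1).tolist()) for i in range(1,n) if st[i,4]>4]
print('sred',red(s,310,150,400,250));print('tred',red(t,170,190,255,295))
print('basket top',onz('top',(215.7,247.9),0),'scene',onz('scene',(343.3,216),0))
m=bot.masks_of('top','basket')[0];print(m['extent'],m['confidence']);print(cv2.minAreaRect(np.argwhere(m['pixels'])[:,::-1].astype(np.float32)))
e=m['extent'];print([onz('top',p,0.085)[:2].round(4).tolist() for p in cv2.boxPoints(cv2.minAreaRect(np.argwhere(m['pixels'])[:,::-1].astype(np.float32)))])
print('pan',tri([ray('top',(417,273)),ray('scene',(129,193))]),onz('top',(417,273),.093),onz('scene',(129,193),.093))
for q in [(226,158.7),(143.1,232.7),(136,291)]: print('decoy',onz('top',q,0.0).round(3))
print('teapot',onz('top',(411.5,203.7),0.014),'hob',onz('top',(411,240.8),0))
for n in('scene','top'):
  for m in bot.masks_of(n,'lid'): print(n,m['confidence'],m['extent'])
E
```

```text
531.4735342092371 [[-0.0, -0.98, 0.19], [-1.0, 0.01, 0.01], [-0.01, -0.19, -0.98]]
sred [([328, 181, 54, 39, 317], [352.0, 194.0]), ([353, 206, 10, 10, 80], [357.4, 210.2]), ([338, 216, 33, 11, 85], [354.1, 222.7])]
tred [([206, 195, 16, 1, 16], [213.5, 195.0]), ([191, 199, 8, 5, 13], [194.8, 201.0]), ([202, 199, 13, 5, 23], [207.0, 200.7]), ([217, 199, 9, 5, 15], [221.3, 200.3]), ([228, 199, 16, 4, 30], [235.4, 200.1]), ([188, 200, 2, 3, 6], [188.5, 201.0]), ([250, 207, 1, 28, 28], [250.0, 220.5]), ([206, 212, 10, 6, 59], [210.4, 214.5]), ([186, 220, 50, 6, 145], [211.3, 223.0]), ([176, 226, 4, 3, 7], [177.4, 227.0]), ([192, 227, 7, 6, 11], [194.7, 230.0]), ([197, 227, 19, 1, 19], [206.0, 227.0]), ([218, 227, 8, 1, 8], [221.5, 227.0]), ([176, 235, 4, 3, 7], [177.6, 236.3]), ([195, 239, 3, 2, 5], [195.8, 239.6]), ([228, 239, 5, 2, 5], [230.0, 239.8]), ([176, 243, 3, 4, 7], [176.9, 244.9]), ([193, 247, 5, 4, 10], [195.0, 248.7]), ([228, 247, 5, 4, 9], [229.8, 248.7]), ([176, 253, 3, 3, 5], [177.2, 253.8]), ([193, 259, 5, 2, 6], [195.3, 259.5])]
basket top [0.46008895 0.33002223 0.        ] scene [0.47413446 0.33078686 0.        ]
[172.8, 195.3, 254.8, 292.6] 0.59
((210.5, 243.5), (97.0, 81.0), 90.0)
[[0.6227, 0.4715], [0.6211, 0.208], [0.3088, 0.2066], [0.3099, 0.461]]
pan (array([ 0.36440741, -0.30959903,  0.10119639]), [np.float64(0.0021193796537652527), np.float64(0.0021193796537652522)]) [ 0.3652006 -0.3139028  0.093    ] [ 0.35512798 -0.3097607   0.093     ]
decoy [0.771 0.3   0.   ]
decoy [0.513 0.576 0.   ]
decoy [0.318 0.591 0.   ]
teapot [ 0.60472027 -0.32852149  0.014     ] hob [ 0.48075565 -0.32373992  0.        ]
scene 0.96 [399.0, 194.1, 449.1, 230.4]
scene 0.76 [330.2, 179.4, 384.2, 228.7]
scene 0.64 [336.1, 266.4, 393.3, 318.9]
scene 0.56 [380.0, 160.8, 429.4, 188.8]
top 0.81 [114.6, 270.9, 158.9, 308.8]
top 0.67 [121.0, 210.5, 168.1, 256.8]
top 0.62 [203.4, 138.5, 251.6, 185.0]
```

View pics/c.png

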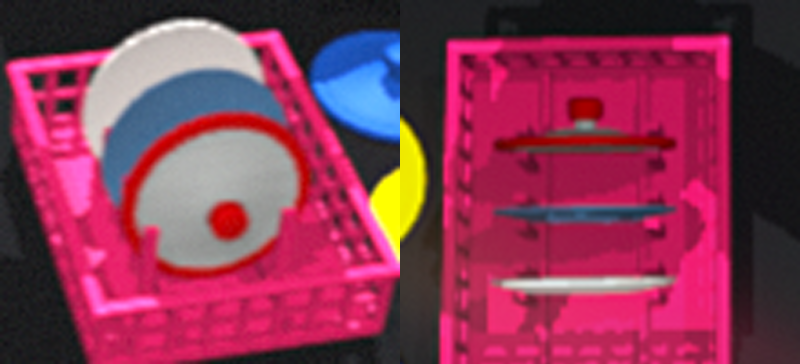

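The crop confirms it: the front disc is steel with a red rim and red knob, with the blue and white plates behind it. I'll fit its pose to both images.

```bash
python3 - <<'E'
from h import *
from scipy.optimize import least_squares
a=np.linspace(0,2*np.pi,120)
rim=np.concatenate([np.c_[.08*np.cos(a),.08*np.sin(a),0*a+h] for h in(0,.009)])
kn=np.concatenate([np.c_[.016*np.cos(a),.016*np.sin(a),0*a+h] for h in(.027,.046)])
def pose(p):
    x,y,psi=p[:3];z=p[3];ax=np.array([np.cos(.12)*np.cos(psi),np.cos(.12)*np.sin(psi),np.sin(.12)])
    yv=np.array([-np.sin(psi),np.cos(psi),0]);xv=np.cross(yv,ax)
    return np.c_[xv,yv,ax],np.array([x,y,z])
def pr(n,P):
    K,T=C[n];q=(np.linalg.inv(T)@np.c_[P,np.ones(len(P))].T)[:3];q=K@q;return (q[:2]/q[2]).T
C={n:cam(n) for n in('scene','top')}
def bb(u): return np.r_[u.min(0),u.max(0)]
def pred(p):
    R_,t=pose(p);rs=bb(pr('scene',rim@R_.T+t));ks=bb(pr('scene',kn@R_.T+t));rt=bb(pr('top',rim@R_.T+t));kt=bb(pr('top',kn@R_.T+t))
    return np.r_[rs,ks,kt,rt[[0,2]]]
obs=np.array([328,181,382,227, 353,206,363,216, 206,211.5,216,218, 186,236.])-.5*0
for fixz in(True,False):
    f=lambda p:np.r_[pred(p)-obs,(p[3]-.094)/(1e-5 if fixz else 1e-2)]
    s=least_squares(f,[.52,.335,0,.094]);print(s.x.round(4),np.degrees(s.x[2]),(pred(s.x)-obs).round(1))
    R_,t=pose(s.x);print('knob',(t+R_[:,2]*.0365).round(4))
# basket rim corners, top view, read from crop
for px in [(447,38),(729,36)]: print(onz('top',(160+px[0]-400)and(160+(px[0]-400)/400*110,185+px[1]/436*120),.085).round(3))
E
```

```text
[ 0.5207  0.3395 -0.0436  0.094 ] -2.499385513510703 [-1.1 -0.3 -1.1 -0.1 -2.4 -1.5  0.2  1.4 -1.  -1.1 -0.7 -0.8 -1.7 -1.2]
knob [0.5569 0.3379 0.0984]
[ 0.5199  0.3399 -0.0437  0.0922] -2.505790916261792 [-1.1 -0.1 -1.1  0.1 -2.5 -1.2  0.1  1.6 -1.1 -0.7 -0.8 -0.5 -1.8 -1.3]
knob [0.5561 0.3383 0.0966]
[0.621 0.462 0.085]
[0.621 0.21  0.085]
```

```bash
python3 -m pendant '[[[0,0,0,0,0,-0.115,60],[0,0,0,0,0,-0.115,60],[0,0,0,0,0,-0.115,60],[0,0,0,0,0,-0.115,60],[0,0,0,0,0,0,60]]]' 90; python3 -c "
from h import *
o=bot.get_obs();print(o['q'],tool().round(3))"
```

```text
time: 1.57
ee_pos: [0.2446, 0.4926, 0.2313]
tcp_rot: [180.0, 0.0, -178.9]
wrist_force: [0.6, -0.4, 0.1]
opening: 0.0511
[6.35987444e+01 4.97769633e+00 1.00785338e+01 9.50999562e+01
 3.06633694e-04 6.24934142e+01] [[-1.    -0.019  0.     0.245]
 [-0.019  1.     0.     0.493]
 [-0.     0.    -1.     0.231]
 [ 0.     0.     0.     1.   ]]
```

```bash
python3 -m pendant '[[[-3.8,-1.7,0,0,0,0,60],[-3.8,-1.7,0,0,0,0,60],[-3.8,-1.7,0,0,0,0,60],[-3.8,-1.7,0,0,0,0,60],[-3.8,-1.7,0,0,0,0,60]]]' >/dev/null; python3 -m pendant '[[[-3.8,-1.7,0,0,0,0,60],[-3.8,-1.7,0,0,0,0,60],[-3.8,-1.7,0,0,0,0,60],[-3.8,-1.7,0,0,0,0,60],[0,0,0,0,0,0,60]]]'; python3 -m pendant '[[[0,0,0,0,0.1,0,60],[0,0,0,0,0.1,0,60],[0,0,0,0,0.1,0,60],[0,0,0,0,0.1,0,60],[0,0,0,0,0,0,60]]]'
python3 - <<'E'
from h import *
T=tool();print(bot.get_obs()['q'].round(1),T.round(3).tolist())
im=bot.camera('wrist');save(im,'w1.png')
print(np.array(bot.get_calibration('wrist')['T_tool_cam']).round(3).tolist())
print(proj('wrist',[.557,.338,.098]),[(round(m['confidence'],2),m['uv']) for m in bot.mark_of('wrist','lid_knob')])
E
```

```text
time: 2.4
ee_pos: [0.5913, 0.3402, 0.229]
tcp_rot: [179.9, -0.0, 179.2]
wrist_force: [-0.3, 1.0, -0.7]
opening: 0.0516
time: 2.82
ee_pos: [0.5873, 0.3352, 0.2181]
tcp_rot: [-179.5, -19.9, 177.8]
wrist_force: [0.5, 0.2, -4.5]
opening: 0.0513
[ 26.   50.5  68.7 126.1   8.8  26.7] [[-0.94, 0.035, -0.34, 0.587], [0.036, 0.999, 0.004, 0.335], [0.34, -0.009, -0.94, 0.218], [0.0, 0.0, 0.0, 1.0]]
[[-0.0, -0.951, -0.31, 0.08], [1.0, 0.0, -0.0, -0.0], [0.0, -0.31, 0.951, -0.143], [0.0, 0.0, 0.0, 1.0]]
[277.65752673 215.95184779] [(0.98, [275.9, 217.3]), (0.59, [270.5, 107.0]), (0.57, [511.4, 161.7])]
```

View pics/w1.png

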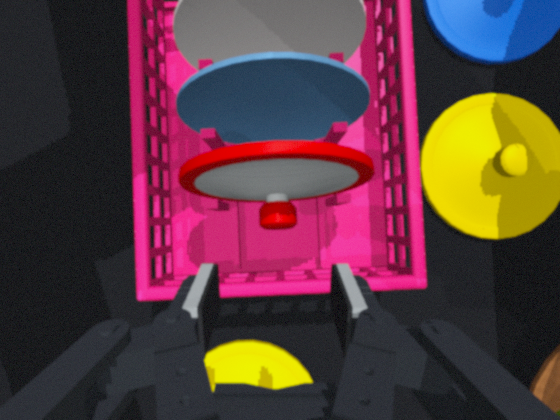

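The wrist view shows the knob at (278,215), against (277.7,216) predicted, and the rim runs from (180,175) to (374,172), parallel to the jaw direction. I'll move in along the tool axis.

```bash
python3 -m pendant '[[[-0.65,0.15,1.5,0,0.02,0,60],[-0.65,0.15,2,0,0.02,0,60],[0,0,2,0,0,0,60],[0,0,2,0,0,0,60],[0,0,0,0,0,0,60]]]'
python3 - <<'E'
from h import *
T=tool();print(bot.get_obs()['q'].round(1),T.round(3).tolist())
im=bot.camera('wrist');save(im,'w2.png')
print(proj('wrist',[.557,.338,.098]),[(round(m['confidence'],2),m['uv']) for m in bot.mark_of('wrist','lid_knob')])
print('knob rel tool',np.linalg.inv(T)@[.557,.338,.098,1])
E
```

```text
time: 3.33
ee_pos: [0.5695, 0.3401, 0.1543]
tcp_rot: [-180.0, -20.4, 177.9]
wrist_force: [-0.8, 1.1, -1.4]
opening: 0.0515
[ 26.7  41.9  47.4 113.6   9.6  27.3] [[-0.937, 0.037, -0.348, 0.569], [0.035, 0.999, 0.012, 0.34], [0.348, -0.001, -0.937, 0.154], [0.0, 0.0, 0.0, 1.0]]
[270.50675349 242.6507029 ] [(0.82, [558.7, 171.0]), (0.8, [271.2, 244.2])]
knob rel tool [-0.00800198 -0.00248037  0.05707772  1.        ]
```

View pics/w2.png

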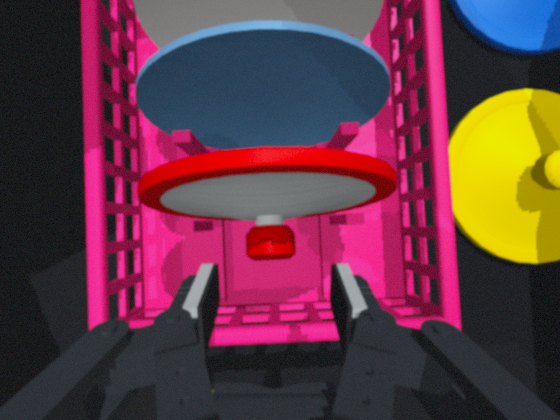

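```bash
python3 -m pendant '[[[-0.6,-0.12,1.5,0,0.03,0,60],[-0.55,-0.13,1.6,0,0.03,0,60],[0,0,1.6,0,0,0,60],[0,0,1.6,0,0,0,60],[0,0,0,0,0,0,60]]]' 
python3 - <<'E'
from h import *
T=tool();print(bot.get_obs()['q'].round(1),T.round(3).tolist())
im=bot.camera('wrist');save(im,'w3.png')
print(proj('wrist',[.557,.338,.098]),[(round(m['confidence'],2),m['uv']) for m in bot.mark_of('wrist','lid_knob')])
print('knob rel tool',np.linalg.inv(T)@[.557,.338,.098,1])
E
```

```text
time: 3.85
ee_pos: [0.5622, 0.3403, 0.1026]
tcp_rot: [179.3, -22.9, 178.1]
wrist_force: [-0.3, -0.3, -0.6]
opening: 0.0512
[ 26.3  42.   41.2 109.3  11.3  26.4] [[-0.92, 0.038, -0.389, 0.562], [0.03, 0.999, 0.025, 0.34], [0.39, 0.012, -0.921, 0.103], [0.0, 0.0, 0.0, 1.0]]
[269.99820977 265.26720043] [(0.61, [267.3, 263.9])]
knob rel tool [ 0.00286731 -0.00255853  0.00622075  1.        ]
```

View pics/w3.png

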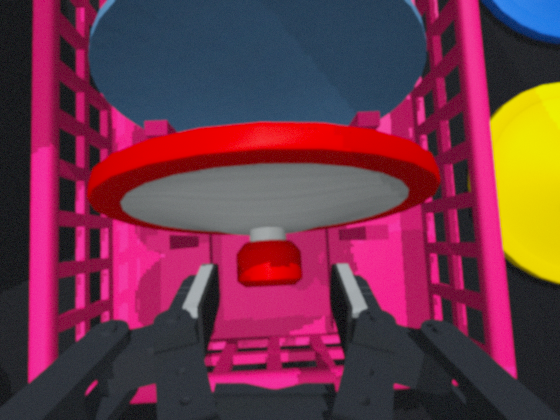

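```bash
python3 -m pendant '[[[0.15,-0.15,1.0,0,0,0,60],[0.15,-0.15,0.8,0,0,0,60],[0,0,0.5,0,0,0,60],[0,0,0,0,0,0,60]]]' 
python3 - <<'E'
from h import *
T=tool();print(T.round(3).tolist())
im=bot.camera('wrist');save(im,'w4.png')
print(proj('wrist',[.557,.338,.098]),[(round(m['confidence'],2),m['uv']) for m in bot.mark_of('wrist','lid_knob')])
print('knob rel tool',np.linalg.inv(T)@[.557,.338,.098,1])
E
```

```text
time: 4.28
ee_pos: [0.5548, 0.3388, 0.0889]
tcp_rot: [179.0, -22.5, 178.1]
wrist_force: [-0.1, 0.7, 0.4]
opening: 0.0514
[[-0.923, 0.039, -0.382, 0.555], [0.03, 0.999, 0.03, 0.339], [0.383, 0.016, -0.924, 0.089], [0.0, 0.0, 0.0, 1.0]]
[273.95208085 284.8847903 ] [(0.92, [273.3, 286.3])]
knob rel tool [ 1.41464607e-03 -5.18366994e-04 -9.25634145e-03  1.00000000e+00]
```

View pics/w4.png

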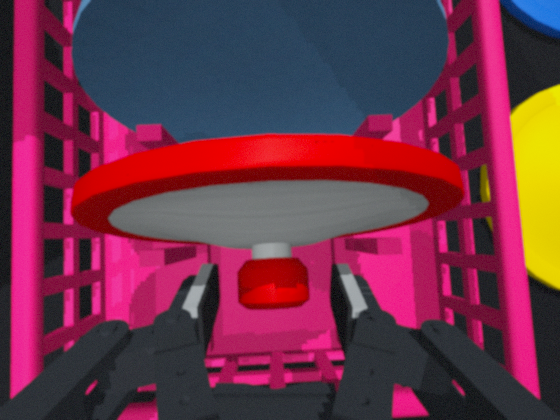

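The knob sits between the pads at (273,285). I'll advance 6 mm and close.

```bash
python3 -m pendant '[[[0.1,-0.05,0.5,0,0,0,60],[0,0,0.3,0,0,0,60],[0,0,0,0,0,0,20],[0,0,0,0,0,0,20],[0,0,0,0,0,0,20]]]' 100;  python3 -m pendant '[[[0,0,0,0,0,0,20],[0,0,0,0,0,0,20],[0,0,0,0,0,0,20]]]'
python3 -c "
from h import *
T=tool();print(T.round(3).tolist(),'knob rel tool',np.linalg.inv(T)@[.557,.338,.098,1])"
```

```text
time: 4.8
ee_pos: [0.5526, 0.3385, 0.0842]
tcp_rot: [178.9, -22.2, 178.2]
wrist_force: [1.2, -0.5, -0.2]
opening: 0.0289
time: 5.05
ee_pos: [0.5526, 0.3385, 0.0843]
tcp_rot: [178.9, -22.2, 178.2]
wrist_force: [1.6, -0.4, 0.1]
opening: 0.029
[[-0.925, 0.039, -0.377, 0.553], [0.029, 0.999, 0.031, 0.338], [0.378, 0.017, -0.926, 0.084], [0.0, 0.0, 0.0, 1.0]] knob rel tool [ 1.11675465e-03 -7.62852773e-05 -1.43893320e-02  1.00000000e+00]
```

```bash
python3 -m pendant '[[[0.5,0,-0.87,0,0,0,20],[0.5,0,-0.87,0,0,0,20],[0.5,0,-0.87,0,0,0,20],[0,0,0,0,0,0,20]]]'
python3 - <<'E'
from h import *
print(bot.get_obs()['q'].round(1))
im=bot.camera('wrist');save(im,'w5.png')
E
```

```text
time: 5.38
ee_pos: [0.5484, 0.3382, 0.1156]
tcp_rot: [179.0, -22.2, 178.2]
wrist_force: [0.6, 0.1, -2.4]
opening: 0.0292
[ 26.7  38.7  37.7 108.4  11.3  26.8]
```

View pics/w5.png

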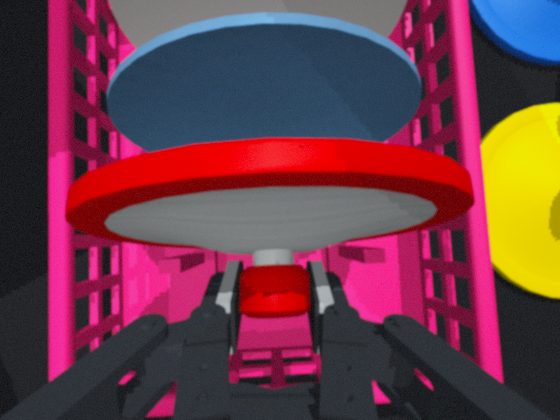

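```bash
python3 -m pendant '[[[1.0,0,-2.5,0,0,0,20],[1.1,0,-2.8,0,0,0,20],[1.1,0,-2.8,0,0,0,20],[1.1,0,-2.8,0,0,0,20],[0,0,0,0,0,0,20]]]';python3 -m pendant '[[[0,-2,0,0,0,0,20],[0,-3.0,0,0,0,0,20],[0,-3.0,0,0,0,0,20],[0,-3.0,0,0,0,0,20],[0,-3.0,0,0,0,0,20]]]';python3 -m pendant '[[[0,-3.0,0,0,0,0,20],[0,-3.0,0,0,0,0,20],[0,-3.0,0,0,0,0,20],[0,-2.0,0,0,0,0,20],[0,0,0,0,0,0,20]]]'
python3 -c "
from h import *
print(bot.get_obs()['q'].round(1));print(tool().round(3).tolist())"
```

```text
time: 5.85
ee_pos: [0.5473, 0.3356, 0.2345]
tcp_rot: [179.1, -22.6, 178.1]
wrist_force: [-0.5, 0.8, -1.4]
opening: 0.0287
time: 6.27
ee_pos: [0.5413, 0.1982, 0.2282]
tcp_rot: [179.0, -22.6, 178.7]
wrist_force: [1.2, 0.2, -3.1]
opening: 0.0286
time: 6.68
ee_pos: [0.5352, 0.0787, 0.2223]
tcp_rot: [179.0, -22.9, 178.4]
wrist_force: [0.4, 0.2, -2.3]
opening: 0.0291
[  6.3  27.2  32.5 117.9   4.    7.2]
[[-0.921, 0.034, -0.388, 0.535], [0.025, 0.999, 0.028, 0.079], [0.389, 0.016, -0.921, 0.222], [0.0, 0.0, 0.0, 1.0]]
```

```bash
python3 -m pendant '[[[0,-1,0,0,-0.12,0,20],[0,-1,0,0,-0.12,0,20],[0,-1,0,0,-0.12,0,20],[0,-1,0,0,-0.12,0,20],[0,-1,0,0,-0.12,0,20]]]' >/dev/null;python3 -m pendant '[[[0,-1,0,0,-0.12,0,20],[0,0,0.5,0,-0.12,0,20],[0,0,1,0,-0.12,0,20],[0,0,1,0,-0.12,0,20],[0,0,1,0,-0.12,0,20]]]' ;python3 -m pendant '[[[0,0,1,0,-0.12,0,20],[0,0,1,0,-0.10,0,20],[0,0,0,0,0,0,20]]]'
python3 -c "
from h import *
print(bot.get_obs()['q'].round(1));print(tool().round(3).tolist())
a=bot.camera('wrist');b=bot.camera('scene');save(np.hstack([cv2.resize(a,(400,300)),cv2.resize(b[100:340,120:440],(400,300))]),'p6.png')"
```

```text
time: 7.52
ee_pos: [0.5524, 0.0197, 0.1696]
tcp_rot: [178.4, 46.5, 176.8]
wrist_force: [0.0, -0.3, -3.9]
opening: 0.0289
time: 7.77
ee_pos: [0.5642, 0.0215, 0.1348]
tcp_rot: [178.0, 58.4, 176.4]
wrist_force: [-3.6, 0.3, -9.3]
opening: 0.0289
[  4.7 -48.4 -61.1  19.   -5.1   4.4]
[[-0.523, 0.033, 0.852, 0.564], [0.033, 0.999, -0.018, 0.022], [-0.852, 0.019, -0.524, 0.135], [0.0, 0.0, 0.0, 1.0]]
```

View pics/p6.png

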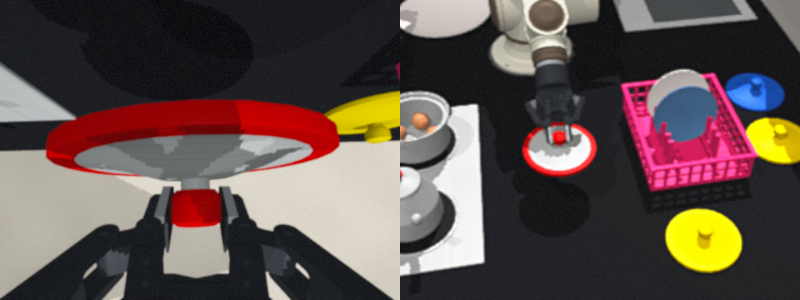

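Joint 2 is near its limit, so I'll move outward. I'll work out the lid's axis from the pose at grasp.

```bash
python3 -m pendant '[[[-0.8,0,1.3,0,0,0,20],[-1,0,1.7,0,0,0,20],[-1,0,1.7,0,0,0,20],[-1,0,1.7,0,0,0,20],[0,0,0,0,0,0,20]]]'
cat >> h.py <<'E'
Tg=np.array([[-0.925,0.039,-0.377,.553],[0.029,0.999,0.031,.338],[0.378,0.017,-0.926,.084],[0,0,0,1]])
def lidpose(psi=-.04,lean=.12):
    ax=np.array([np.cos(lean)*np.cos(psi),np.cos(lean)*np.sin(psi),np.sin(lean)])
    k=np.array([.557,.338,.098]); L=np.eye(4); L[:3,2]=ax;L[:3,1]=[-np.sin(psi),np.cos(psi),0];L[:3,0]=np.cross(L[:3,1],ax);L[:3,3]=k-.0365*ax
    return tool()@np.linalg.inv(Tg)@L
E
python3 - <<'E'
from h import *
print(bot.get_obs()['q'].round(1));T=tool();L=lidpose();print(T.round(3).tolist());print('axis',L[:3,2].round(3),'org',L[:3,3].round(4))
w=np.cross(L[:3,2],[0,0,1]);print('rotvec tool',T[:3,:3].T@w)
# check with rim ellipse in scene
a=np.linspace(0,2*np.pi,80);C=np.array([proj('scene',(L@[.08*np.cos(t),.08*np.sin(t),.0045,1])[:3]) for t in a]);print('pred',C.min(0),C.max(0))
im=bot.camera('scene');print([(m['confidence'],m['extent']) for m in bot.masks_of('scene','lid')])
h=im.astype(int);m=(h[...,0]>110)&(h[...,1]<70)&(h[...,2]<70);m[:,:190]=0;m[:,295:]=0
n,l,st,ce=cv2.connectedComponentsWithStats(m.astype(np.uint8));print([s.tolist() for s in st[1:] if s[4]>30])
E
```

```text
time: 8.28
ee_pos: [0.6512, 0.0213, 0.1753]
tcp_rot: [177.1, 59.8, 175.9]
wrist_force: [0.4, -0.4, -3.0]
opening: 0.0289
[  3.5 -32.2 -50.   12.5  -3.7   3.8]
[[-0.502, 0.029, 0.864, 0.651], [0.036, 0.999, -0.012, 0.021], [-0.864, 0.025, -0.503, 0.175], [0.0, 0.0, 0.0, 1.0]]
axis [ 0.019 -0.025  1.   ] org [0.6372 0.0229 0.1448]
rotvec tool [ 0.01184722 -0.0197653  -0.02133502]
pred [219.71519187 210.94200575] [281.97115493 257.03936288]
[(0.86, [335.1, 267.6, 394.8, 317.0]), (0.73, [396.7, 193.2, 450.2, 229.1]), (0.7, [377.0, 159.0, 428.5, 190.2]), (0.66, [222.2, 209.7, 286.1, 259.2])]
[[243, 210, 13, 4, 37], [219, 211, 64, 46, 561], [245, 218, 12, 12, 112]]
```

```bash
python3 -m pendant '[[[1.7,0,1.0,0.012,-0.02,-0.021,20],[2.1,0,1.25,0,0,0,20],[2.1,0,1.25,0,0,0,20],[1.7,0,1.0,0,0,0,20],[0,0,0,0,0,0,20]]]'
cat > st.py <<'E'
from h import *
o=bot.get_obs();print(o['q'].round(1));T=tool();L=lidpose();print(T.round(3).tolist());print('axis',L[:3,2].round(3),'org',L[:3,3].round(4))
print('rotvec tool',(T[:3,:3].T@np.cross(L[:3,2],[0,0,1])).round(3),'cm down in tool',(T[:3,:3].T@[0,0,-1]).round(3),o['wrist_force'].round(1),o['torque'].round(2))
E
python3 st.py
```

```text
time: 8.8
ee_pos: [0.656, 0.0229, 0.1023]
tcp_rot: [179.7, 61.7, 178.1]
wrist_force: [-2.1, 0.2, -5.8]
opening: 0.0287
[  4.2 -26.5 -56.7  -1.9  -5.    2.9]
[[-0.473, 0.028, 0.881, 0.656], [0.016, 1.0, -0.023, 0.023], [-0.881, 0.003, -0.473, 0.102], [0.0, 0.0, 0.0, 1.0]]
axis [-0.014 -0.002  1.   ] org [0.643  0.0237 0.0712]
rotvec tool [ 0.001  0.014 -0.002] cm down in tool [ 0.881 -0.003  0.473] [-2.1  0.2 -5.8] [ 0.05  1.47 -0.01]
```

```bash
python3 -m pendant '[[[1.5,0,0.8,0,0.007,0,20],[1.6,0,0.85,0,0,0,20],[1.0,0,0.55,0,0,0,20],[0,0,0,0,0,0,20],[0,0,0,0,0,0,20]]]'; python3 st.py
```

```text
time: 9.22
ee_pos: [0.6604, 0.024, 0.0693]
tcp_rot: [179.4, 61.9, 178.0]
wrist_force: [0.4, -0.2, -3.0]
opening: 0.0289
[  4.2 -21.9 -58.2  -8.1  -4.9   3. ]
[[-0.471, 0.027, 0.882, 0.66], [0.017, 1.0, -0.021, 0.024], [-0.882, 0.005, -0.471, 0.069], [0.0, 0.0, 0.0, 1.0]]
axis [-0.017 -0.004  1.   ] org [0.6475 0.0249 0.0382]
rotvec tool [ 0.002  0.017 -0.004] cm down in tool [ 0.882 -0.005  0.471] [ 0.4 -0.2 -3. ] [-0.02  1.27  0.01]
```

```bash
python3 -m pendant '[[[0.9,0,0.5,0,0.02,0,20],[0.9,0,0.5,0,0.01,0,20],[0.7,0,0.35,0,0,0,20],[0,0,0,0,0,0,20],[0,0,0,0,0,0,20]]]'; python3 st.py
```

```text
time: 9.63
ee_pos: [0.6635, 0.0246, 0.0475]
tcp_rot: [179.3, 60.5, 177.9]
wrist_force: [0.0, -0.2, -3.3]
opening: 0.029
[  4.2 -18.7 -57.7  -9.5  -4.8   3.1]
[[-0.492, 0.027, 0.87, 0.664], [0.018, 1.0, -0.02, 0.025], [-0.87, 0.006, -0.492, 0.048], [0.0, 0.0, 0.0, 1.0]]
axis [ 0.007 -0.005  1.   ] org [0.6499 0.0255 0.0167]
rotvec tool [ 0.003 -0.007 -0.005] cm down in tool [ 0.87  -0.006  0.492] [ 0.  -0.2 -3.3] [ 0.03  1.32 -0.02]
```

```bash
python3 -m pendant '[[[0.35,0,0.2,0,-0.006,-0.004,20],[0.35,0,0.2,0,0,0,20],[0.35,0,0.2,0,0,0,20],[0,0,0,0,0,0,20]]]'; python3 -m pendant '[[[0.18,0,0.1,0,0,0,20],[0,0,0,0,0,0,20]]]';  python3 st.py
```

```text
time: 9.97
ee_pos: [0.6635, 0.0246, 0.0342]
tcp_rot: [179.8, 60.9, 178.4]
wrist_force: [-0.4, 0.3, -3.7]
opening: 0.0291
time: 10.13
ee_pos: [0.6643, 0.0245, 0.0331]
tcp_rot: [179.7, 61.0, 178.3]
wrist_force: [-1.0, -0.7, -1.7]
opening: 0.029
[  4.2 -16.4 -58.6 -13.1  -4.8   2.9]
[[-0.484, 0.025, 0.875, 0.664], [0.014, 1.0, -0.021, 0.024], [-0.875, 0.003, -0.484, 0.033], [0.0, 0.0, 0.0, 1.0]]
axis [-0.002 -0.002  1.   ] org [0.651  0.0253 0.0022]
rotvec tool [ 0.001  0.002 -0.002] cm down in tool [ 0.875 -0.003  0.484] [-1.  -0.7 -1.7] [0.15 1.17 0.09]
```

Level to 0.002, about 2 mm up. I'll feel downward in 1 mm steps.

```bash
for i in 1; do python3 -m pendant '[[[0.1,0,0.06,0,0,0,20],[0,0,0,0,0,0,20]]]'; python3 -m pendant '[[[0.1,0,0.06,0,0,0,20],[0,0,0,0,0,0,20]]]'; python3 -m pendant '[[[0.1,0,0.06,0,0,0,20],[0,0,0,0,0,0,20]]]'; done;  python3 st.py
```

```text
time: 10.3
ee_pos: [0.6651, 0.0245, 0.0332]
tcp_rot: [179.6, 61.2, 178.3]
wrist_force: [-0.6, 0.7, -0.9]
opening: 0.029
time: 10.47
ee_pos: [0.6656, 0.0245, 0.0331]
tcp_rot: [179.6, 61.2, 178.2]
wrist_force: [-1.6, -1.1, -0.2]
opening: 0.029
time: 10.63
ee_pos: [0.6662, 0.0245, 0.0329]
tcp_rot: [179.6, 61.4, 178.2]
wrist_force: [-2.6, -0.3, 0.9]
opening: 0.0288
[  4.2 -15.9 -58.6 -13.9  -4.8   2.9]
[[-0.479, 0.025, 0.877, 0.666], [0.015, 1.0, -0.021, 0.024], [-0.878, 0.004, -0.479, 0.033], [0.0, 0.0, 0.0, 1.0]]
axis [-0.008 -0.003  1.   ] org [0.653  0.0253 0.002 ]
rotvec tool [ 0.001  0.007 -0.002] cm down in tool [ 0.878 -0.004  0.479] [-2.6 -0.3  0.9] [0.33 1.01 0.12]
```

```bash
python3 -m pendant '[[[0,0,0,-0.008,0.006,0.014,20],[0,0,0,0,0,0,20]]]'; python3 st.py | tail -1; python3 -m pendant '[[[0.08,0,0.04,-0.008,0.004,0.014,20],[0,0,0,0,0,0,20]]]'; python3 st.py
```

```text
time: 10.8
ee_pos: [0.6656, 0.0246, 0.0318]
tcp_rot: [177.5, 60.8, 176.4]
wrist_force: [0.2, -0.2, -1.6]
opening: 0.0291
rotvec tool [ 0.01  -0.001 -0.018] cm down in tool [ 0.873 -0.021  0.487] [ 0.2 -0.2 -1.6] [ 0.2   0.89 -0.07]
time: 10.97
ee_pos: [0.6653, 0.0247, 0.0303]
tcp_rot: [175.5, 60.5, 174.7]
wrist_force: [0.2, 0.9, -1.7]
opening: 0.0293
[  3.5 -16.  -58.3 -12.8  -3.2   4.3]
[[-0.491, 0.024, 0.871, 0.665], [0.046, 0.999, -0.002, 0.025], [-0.87, 0.039, -0.491, 0.03], [0.0, 0.0, 0.0, 1.0]]
axis [ 0.006 -0.038  1.   ] org [ 6.517e-01  2.660e-02 -5.000e-04]
rotvec tool [ 0.018 -0.007 -0.033] cm down in tool [ 0.87  -0.039  0.491] [ 0.2  0.9 -1.7] [0.31 1.08 0.09]
```

```bash
cat > fit.py <<'E'
from h import *
from scipy.optimize import least_squares
im=bot.camera('wrist');save(im,'wf.png');h=im.astype(int)
m=((h[...,0]>90)&(h[...,1]<60)&(h[...,2]<60)).astype(np.uint8)
n,l,st,ce=cv2.connectedComponentsWithStats(m);i=1+st[1:,4].argmax();m=l==i;print(st[i])
x0,w=st[i][0],st[i][2];cols=np.arange(x0+4,x0+w-4,6);top=np.array([np.argmax(m[:,c]) for c in cols])
T=tool();K,P=cam('wrist');Ti=np.linalg.inv(P)
a=np.linspace(0,2*np.pi,400)
rim=np.concatenate([np.c_[.08*np.cos(a),.08*np.sin(a),0*a+z,1+0*a] for z in(0,.009)])
def L(p):
    A=np.eye(4);A[:3,:3]=R.from_rotvec([p[0],p[1],0]).as_matrix();A[:3,3]=p[2:5];return A
def f(p):
    q=(Ti@L(p)@rim.T)[:3];q=K@q;u=(q[:2]/q[2]).T
    pr=[u[np.abs(u[:,0]-c)<6][:,1].min() if (np.abs(u[:,0]-c)<6).any() else 600 for c in cols]
    return np.r_[np.array(pr)-top,(u[:,0].min()-x0),(u[:,0].max()-x0-w),(p[4]-z0)*1e3]
z0=lidpose()[2,3]
s=least_squares(f,np.r_[0,0,lidpose()[:3,3]],diff_step=1e-3,x_scale=[.05,.05,.01,.01,.01])
# robust finish
from scipy.optimize import minimize
b=minimize(lambda p:np.sum(f(p)**2),s.x,method='Nelder-Mead',options=dict(initial_simplex=[s.x]+[s.x+np.eye(5)[k]*[.03,.03,.005,.005,.003][k] for k in range(5)],maxiter=900))
print(b.x.round(4),'axis',L(b.x)[:3,2].round(4),'rms',np.sqrt(b.fun/len(cols)).round(2))
print('psi grid',[(p,lidpose(psi=p)[:3,2].round(3).tolist()) for p in(-.04,0.0,.02)])
E
python3 fit.py
```

```text
[   64   141   413   107 21122]
[-0.0024 -0.0269  0.6546  0.0247  0.0025] axis [-0.0269  0.0024  0.9996] rms 0.7
psi grid [(-0.04, [0.005, -0.037, 1.0]), (0.0, [0.007, 0.002, 1.0]), (0.02, [0.008, 0.022, 1.0])]
```

View pics/wf.png

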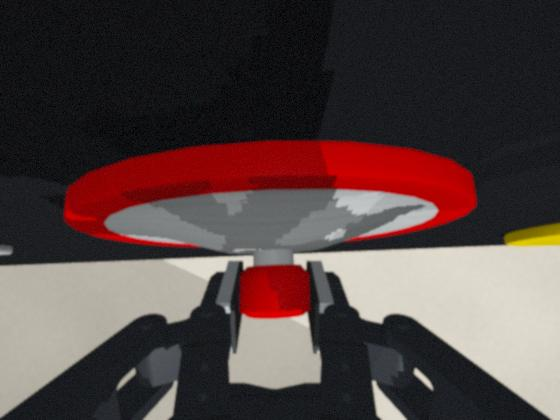

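```bash
sed -i 's/psi=-.04/psi=0.0/' h.py; python3 -m pendant '[[[0.08,0,0.045,0,0,0,20],[0,0,0,0,0,0,20]]]'; python3 -m pendant '[[[0.08,0,0.045,0,0,0,20],[0,0,0,0,0,0,20]]]'; python3 st.py|tail -2;python3 -m pendant '[[[0.08,0,0.045,0,0,0,20],[0,0,0,0,0,0,20]]]'; python3 st.py
```

```text
time: 11.18
ee_pos: [0.6658, 0.0247, 0.0302]
tcp_rot: [175.5, 60.6, 174.7]
wrist_force: [-0.8, 1.5, -0.7]
opening: 0.0285
time: 11.35
ee_pos: [0.6663, 0.0248, 0.0302]
tcp_rot: [175.5, 60.7, 174.7]
wrist_force: [-0.5, 0.5, -1.1]
opening: 0.0289
axis [0.004 0.002 1.   ] org [ 6.527e-01  2.530e-02 -6.000e-04]
rotvec tool [-0.001 -0.004  0.002] cm down in tool [ 0.872 -0.038  0.488] [-0.5  0.5 -1.1] [0.19 1.15 0.11]
time: 11.52
ee_pos: [0.6668, 0.0249, 0.0303]
tcp_rot: [175.5, 60.8, 174.7]
wrist_force: [-1.1, -0.0, -0.4]
opening: 0.029
[  3.5 -15.6 -58.3 -13.5  -3.2   4.3]
[[-0.486, 0.024, 0.874, 0.667], [0.045, 0.999, -0.003, 0.025], [-0.873, 0.038, -0.487, 0.03], [0.0, 0.0, 0.0, 1.0]]
axis [0.002 0.002 1.   ] org [ 6.533e-01  2.530e-02 -6.000e-04]
rotvec tool [-0.001 -0.002  0.002] cm down in tool [ 0.873 -0.038  0.487] [-1.1 -0.  -0.4] [0.21 1.07 0.06]
```

```bash
python3 -m pendant '[[[0.2,0,0.12,0,0,0,20],[0,0,0,0,0,0,20]]]';python3 st.py; python3 -m pendant '[[[0.3,0,0.17,0,0,0,20]]]'; python3 st.py
```

```text
time: 11.68
ee_pos: [0.6681, 0.025, 0.0304]
tcp_rot: [175.4, 61.0, 174.6]
wrist_force: [-1.2, -0.1, -2.0]
opening: 0.0288
[  3.5 -15.3 -58.3 -14.1  -3.2   4.3]
[[-0.482, 0.024, 0.876, 0.668], [0.045, 0.999, -0.003, 0.025], [-0.875, 0.039, -0.483, 0.03], [0.0, 0.0, 0.0, 1.0]]
axis [-0.003  0.002  1.   ] org [ 6.548e-01  2.550e-02 -5.000e-04]
rotvec tool [-0.001  0.003  0.002] cm down in tool [ 0.875 -0.039  0.483] [-1.2 -0.1 -2. ] [0.07 1.19 0.07]
time: 11.77
ee_pos: [0.6697, 0.0251, 0.0301]
tcp_rot: [175.4, 61.3, 174.5]
wrist_force: [-18.3, -1.4, 24.2]
opening: 0.0291
[  3.5 -14.9 -58.3 -14.8  -3.3   4.3]
[[-0.477, 0.024, 0.878, 0.67], [0.046, 0.999, -0.003, 0.025], [-0.878, 0.039, -0.478, 0.03], [0.0, 0.0, 0.0, 1.0]]
axis [-0.008  0.002  1.   ] org [ 0.6566  0.0256 -0.0008]
rotvec tool [-0.     0.008  0.002] cm down in tool [ 0.878 -0.039  0.478] [-18.3  -1.4  24.2] [ 0.06 -1.58 -0.28]
```

```bash
python3 -m pendant '[[[0,0,0,0,0,0,20],[0,0,0,0,0,0,25]]]' 20; python3 -m pendant '[[[0,0,0,0,0,0,30],[0,0,0,0,0,0,36],[0,0,0,0,0,0,42],[0,0,0,0,0,0,50],[0,0,0,0,0,0,60]]]';python3 -m pendant '[[[0,0,0,0,0,0,60],[0,0,0,0,0,0,60]]]'; python3 st.py; python3 fit.py
```

```text
time: 11.93
ee_pos: [0.6702, 0.0251, 0.0307]
tcp_rot: [175.4, 61.4, 174.5]
wrist_force: [0.7, -0.5, -0.0]
opening: 0.0291
time: 12.35
ee_pos: [0.6696, 0.0251, 0.0291]
tcp_rot: [175.5, 61.3, 174.6]
wrist_force: [0.2, -0.3, -0.7]
opening: 0.0512
time: 12.52
ee_pos: [0.6693, 0.0251, 0.0287]
tcp_rot: [175.5, 61.2, 174.6]
wrist_force: [-0.9, -0.3, -0.4]
opening: 0.0513
[  3.5 -14.8 -58.4 -14.9  -3.3   4.3]
[[-0.479, 0.024, 0.877, 0.669], [0.045, 0.999, -0.003, 0.025], [-0.877, 0.038, -0.48, 0.029], [0.0, 0.0, 0.0, 1.0]]
axis [-0.006  0.003  1.   ] org [ 0.6561  0.0255 -0.0023]
rotvec tool [-0.001  0.006  0.002] cm down in tool [ 0.877 -0.038  0.48 ] [-0.9 -0.3 -0.4] [ 0.    0.75 -0.02]
[   63   152   416    97 20364]
[ 2.000e-04 -2.400e-02  6.583e-01  2.530e-02  2.400e-03] axis [-2.400e-02 -2.000e-04  9.997e-01] rms 0.85
psi grid [(-0.04, [-0.008, -0.037, 1.0]), (0.0, [-0.006, 0.003, 1.0]), (0.02, [-0.006, 0.022, 1.0])]
```

Released, with the lid flat near (0.657, 0.025). I'll back out and turn the tool vertical.

```bash
python3 -m pendant '[[[0,0,-1,0,0,0,60],[0,0,-1.8,0,0,0,60],[0,0,-2,0,0,0,60],[0,0,-1.5,0,0,0,60],[0,0,0,0,0,0,60]]]'; python3 -m pendant '[[[-3,0,-1,0,0.1,0,60],[-3,0,-1,0,0.12,0,60],[-3,0,-1,0,0.12,0,60],[-3,0,-1,0,0.12,0,60],[-2,0,0,0,0.12,0,60]]]' ; python3 -m pendant '[[[-1,0,0,0,0.12,0,60],[-1,0,0,0,0.12,0,60],[-1,0,0,0,0.12,0,60],[0,0,0,0,0.12,0,60],[0,0,0,0,0,0,60]]]' ;python3 st.py
```

```text
time: 12.98
ee_pos: [0.6119, 0.0252, 0.0579]
tcp_rot: [175.6, 61.1, 174.7]
wrist_force: [0.1, -0.1, -0.4]
opening: 0.0513
time: 13.4
ee_pos: [0.6504, 0.0205, 0.1482]
tcp_rot: [177.5, 34.3, 177.2]
wrist_force: [1.3, 0.5, 1.4]
opening: 0.0511
time: 13.82
ee_pos: [0.6832, 0.0192, 0.161]
tcp_rot: [177.9, 10.2, 178.3]
wrist_force: [1.5, -1.0, -1.4]
opening: 0.0512
[ 0.9 12.   9.4 77.1  1.6  2.6]
[[-0.984, 0.024, 0.177, 0.683], [0.03, 0.999, 0.031, 0.019], [-0.176, 0.036, -0.984, 0.161], [0.0, 0.0, 0.0, 1.0]]
axis [ 0.775 -0.001  0.633] org [0.6509 0.0192 0.1519]
rotvec tool [-0.022 -0.774 -0.025] cm down in tool [ 0.176 -0.036  0.984] [ 1.5 -1.  -1.4] [-0.02  0.13 -0.01]
```

```bash
python3 -m pendant '[[[1.2,0.3,0,0.02,0.09,0,60],[1.2,0.3,0,0.016,0.086,0,60],[0.3,0,0,0,0.01,0,60],[0,0,0,0,0,0,60]]]' 
cat > see.py <<'E'
from h import *
T=tool();print(T.round(3).tolist());t=T[:3,:3].T@[0,0,-1];print('rot to vertical',[-t[1].round(3),t[0].round(3)])
im=bot.camera('wrist');save(im,'w7.png')
for m in bot.mark_of('wrist','lid_knob'): print(m['confidence'],np.round(m['uv'],1),onz('wrist',m['uv'],.0365).round(4))
h=im.astype(int);r=((h[...,0]>110)&(h[...,1]<60)&(h[...,2]<60)).astype(np.uint8)
n,l,st,ce=cv2.connectedComponentsWithStats(r)
for i in range(1,n):
    if st[i,4]>100:
        b=st[i];c=(b[0]+b[2]/2-.5,b[1]+b[3]/2-.5);print(b.tolist(),c,'at .046',onz('wrist',c,.046).round(4),'at .005',onz('wrist',c,.005).round(4))
E
python3 see.py
```

```text
time: 14.15
ee_pos: [0.6592, 0.0256, 0.1477]
tcp_rot: [-179.9, -1.1, 178.4]
wrist_force: [-0.6, 0.0, 0.7]
opening: 0.051
[[-0.999, 0.028, -0.019, 0.659], [0.028, 1.0, -0.001, 0.026], [0.019, -0.001, -1.0, 0.148], [0.0, 0.0, 0.0, 1.0]]
rot to vertical [np.float64(-0.001), np.float64(-0.019)]
0.9 [275.6 207.5] [0.6573 0.0259 0.0365]
[182, 100, 186, 181, 7097] (np.float64(274.5), np.float64(190.0)) at .046 [0.6408 0.0255 0.046 ] at .005 [0.6508 0.0252 0.005 ]
[255, 187, 38, 41, 1235] (np.float64(273.5), np.float64(207.0)) at .046 [0.6541 0.0244 0.046 ] at .005 [0.6662 0.0239 0.005 ]
```

View pics/w7.png

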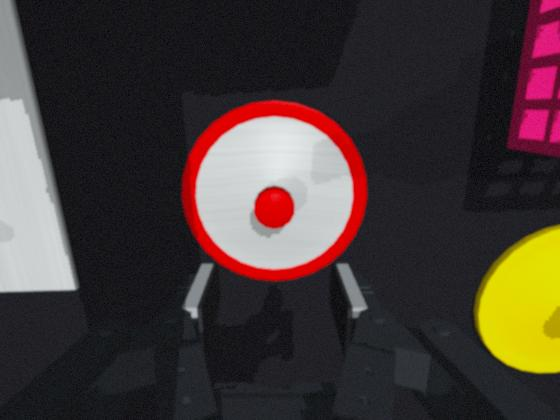

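The lid lies flat and free, with the knob at (274,207), which is about (0.656, 0.025). Going down on it.

```bash
python3 -m pendant '[[[0.2,0,2,0,-0.02,0,60],[0.15,0,2.8,0,0,0,60],[0,0,2.8,0,0,0,60],[0,0,2.5,0,0,0,60],[0,0,0,0,0,0,60]]]' ; python3 see.py
```

```text
time: 14.67
ee_pos: [0.6584, 0.0244, 0.0525]
tcp_rot: [179.9, 1.9, 178.3]
wrist_force: [-0.9, 0.6, -1.2]
opening: 0.0514
[[-0.999, 0.03, 0.032, 0.658], [0.03, 1.0, 0.001, 0.024], [-0.032, 0.002, -0.999, 0.053], [0.0, 0.0, 0.0, 1.0]]
rot to vertical [np.float64(0.002), np.float64(0.032)]
0.57 [277.8 259.4] [0.6621 0.0259 0.0365]
[141, 93, 271, 208, 11535] (np.float64(276.0), np.float64(196.5)) at .046 [0.6238 0.026  0.046 ] at .005 [0.6369 0.0259 0.005 ]
[246, 227, 60, 64, 3091] (np.float64(275.5), np.float64(258.5)) at .046 [0.6564 0.0248 0.046 ] at .005 [0.6784 0.0244 0.005 ]
[213, 316, 124, 29, 1767] (np.float64(274.5), np.float64(330.0)) at .046 [0.7003 0.023  0.046 ] at .005 [0.7341 0.0221 0.005 ]
```

```bash
python3 -m pendant '[[[0.15,0.05,0.8,0,0.03,0,60],[0.05,0,0.8,0,0,0,60],[0,0,0.6,0,0,0,60],[0,0,0,0,0,0,60]]]' ; python3 st.py|sed -n 2p
```

```text
time: 15.1
ee_pos: [0.6628, 0.0249, 0.0451]
tcp_rot: [179.8, 1.3, 178.3]
wrist_force: [0.3, -0.3, 0.6]
opening: 0.0512
[[-0.999, 0.03, 0.023, 0.663], [0.03, 1.0, 0.003, 0.025], [-0.023, 0.004, -1.0, 0.045], [0.0, 0.0, 0.0, 1.0]]
```

```bash
python3 -m pendant '[[[0.5,0,0.8,0,0.02,0,60],[0,0,0,0,0,0,60]]]' ; python3 st.py|sed -n 1,2p;  python3 -m pendant '[[[0.4,0,1.2,0,0.0,0,60],[0,0,1.0,0,0,0,60],[0,0,0,0,0,0,60]]]' ; python3 st.py|sed -n 1,2p
```

```text
time: 15.27
ee_pos: [0.6584, 0.0251, 0.0385]
tcp_rot: [179.8, 0.3, 178.3]
wrist_force: [0.2, -0.7, -0.2]
opening: 0.0511
[ 2.1 20.   6.4 76.   0.2  3.8]
[[-1.0, 0.03, 0.006, 0.658], [0.03, 1.0, 0.004, 0.025], [-0.006, 0.004, -1.0, 0.039], [0.0, 0.0, 0.0, 1.0]]
time: 15.52
ee_pos: [0.6552, 0.0253, 0.0168]
tcp_rot: [179.8, 0.5, 178.3]
wrist_force: [-0.7, -0.2, -0.2]
opening: 0.0512
[ 2.1 20.   4.  73.5  0.2  3.8]
[[-1.0, 0.03, 0.008, 0.655], [0.03, 1.0, 0.004, 0.025], [-0.008, 0.004, -1.0, 0.017], [0.0, 0.0, 0.0, 1.0]]
```

```bash
python3 -m pendant '[[[0,0,-0.6,0,0,0,60],[0,0,0,0,0,0,60]]]' ; python3 st.py|sed -n 2p; python3 -m pendant '[[[0,0,0,0,0,0,45],[0,0,0,0,0,0,20],[0,0,0,0,0,0,20],[0,0,0,0,0,0,20],[0,0,0,0,0,0,20]]]' 90;  python3 -m pendant '[[[0,0,0,0,0,0,20],[0,0,0,0,0,0,20]]]'; python3 st.py|sed -n 2p
python3 - <<'E'
from h import *
ims={n:bot.camera(n) for n in('scene','top')}
for k in range(3):
  if k:[bot.camera(n) for n in('scene','top')]
  r={n:bot.mark_of(n,'pan_seat')[0] for n in('scene','top')}
  print([(n,r[n]['confidence'],np.round(r[n]['uv'],1),onz(n,r[n]['uv'],.093).round(4)) for n in r],tri([ray(n,r[n]['uv']) for n in r])[0].round(4))
for n in ('scene','top'):
  m=bot.masks_of(n,'pan')[0];print(n,m['confidence'],m['extent'])
E
```

```text
time: 15.68
ee_pos: [0.6549, 0.0253, 0.0229]
tcp_rot: [179.8, 0.4, 178.3]
wrist_force: [1.0, -0.3, -0.3]
opening: 0.0517
[[-1.0, 0.03, 0.007, 0.655], [0.03, 1.0, 0.004, 0.025], [-0.007, 0.004, -1.0, 0.023], [0.0, 0.0, 0.0, 1.0]]
time: 16.1
ee_pos: [0.6558, 0.0252, 0.0249]
tcp_rot: [179.8, 0.5, 178.3]
wrist_force: [0.6, 0.4, -3.5]
opening: 0.029
time: 16.27
ee_pos: [0.6557, 0.0252, 0.0246]
tcp_rot: [179.8, 0.5, 178.3]
wrist_force: [-0.9, 0.5, 1.0]
opening: 0.0289
[[-1.0, 0.03, 0.008, 0.656], [0.03, 1.0, 0.004, 0.025], [-0.008, 0.004, -1.0, 0.025], [0.0, 0.0, 0.0, 1.0]]Traceback (most recent call last):
  File "<stdin>", line 5, in <module>
IndexError: list index out of range
```

Knob gripped (29 mm again). I'll lift and move across, well above the teapot.

```bash
python3 -m pendant '[[[0,0,-1,0,0,0,20],[0,0,-2,0,0,0,20],[0,0,-3,0,0,0,20],[0,0,-3.5,0,0,0,20],[0,0,-3.5,0,0,0,20]]]'; python3 -m pendant '[[[0,0,-3.5,0,0,0,20],[0,0,-3.5,0,0,0,20],[0,0,-3.5,0,0,0,20],[1,-2,-2,0,0,0,20],[2,-3,-1,0,0,0,20]]]';python3 -m pendant '[[[2,-3,0,0,0,0,20],[2,-3,0,0,0,0,20],[2,-3,0,0,0,0,20],[2,-3,0,0,0,0,20],[2,-3,0,0,0,0,20]]]';python3 -m pendant '[[[2,-3,0,0,0,0,20],[1,-3,0,0,0,0,20],[0,-3,0,0,0,0,20],[0,-2,0,0,0,0,20],[0,0,0,0,0,0,20]]]';python3 st.py | sed -n 1,2p
python3 - <<'E'
from h import *
for n in('scene','top'):
  bot.camera(n)
  print(n,[(m['confidence'],np.round(m['uv'],1),onz(n,m['uv'],.093).round(4)) for m in bot.mark_of(n,'pan_seat')])
# ellipse in saved clear top/scene pictures: predicted rim position vs. image edges
from scipy.optimize import minimize
for n,f in(('top','t.png'),('scene','s.png')):
  g=cv2.GaussianBlur(cv2.cvtColor(cv2.imread('pics/'+f),cv2.COLOR_BGR2GRAY),(3,3),0).astype(float)
  G=np.hypot(cv2.Sobel(g,6,1,0),cv2.Sobel(g,6,0,1));a=np.linspace(0,2*np.pi,180)
  K,P=cam(n);Pi=np.linalg.inv(P)
  def sc(x,y,r,z=.103):
    q=K@(Pi@np.c_[x+r*np.cos(a),y+r*np.sin(a),0*a+z,1+0*a].T)[:3];u=(q[:2]/q[2]).astype(np.float32)
    return cv2.remap(G.astype(np.float32),u[:1],u[1:],1).mean()
  best=sorted([(-sc(x,y,r),round(x,4),round(y,4),round(r,4)) for x in np.arange(.34,.385,.0015) for y in np.arange(-.335,-.29,.0015) for r in np.arange(.084,.095,.0015)])[:4];print(n,best)
E
```

```text
time: 16.88
ee_pos: [0.6495, 0.0246, 0.15]
tcp_rot: [179.8, -0.6, 178.3]
wrist_force: [2.6, 0.2, -2.4]
opening: 0.0287
time: 17.3
ee_pos: [0.6193, -0.0216, 0.2984]
tcp_rot: [179.7, -0.2, 178.6]
wrist_force: [1.7, -1.0, -2.0]
opening: 0.0289
time: 17.72
ee_pos: [0.5117, -0.173, 0.3056]
tcp_rot: [179.8, 0.4, 178.9]
wrist_force: [-0.1, -0.8, -2.9]
opening: 0.0292
time: 18.13
ee_pos: [0.4709, -0.2909, 0.3107]
tcp_rot: [-180.0, 0.6, 178.6]
wrist_force: [0.6, -1.0, -3.5]
opening: 0.0288
[-31.9   7.6  22.  103.8   0.3 -30.4]
[[-1.0, 0.025, 0.011, 0.471], [0.025, 1.0, -0.001, -0.291], [-0.011, -0.001, -1.0, 0.311], [0.0, 0.0, 0.0, 1.0]]
scene [(0.66, array([131.1, 194.1]), array([ 0.3613, -0.3033,  0.093 ])), (0.49, array([344. , 189.1]), array([0.4517, 0.3303, 0.093 ]))]
top [(0.82, array([416.3, 278.3]), array([ 0.3487, -0.3108,  0.093 ])), (0.33, array([422.3, 230.4]), array([ 0.5004, -0.3381,  0.093 ]))]
top [(np.float32(-304.1111), np.float64(0.361), np.float64(-0.293), np.float64(0.087)), (np.float32(-297.61816), np.float64(0.3625), np.float64(-0.293), np.float64(0.087)), (np.float32(-293.1209), np.float64(0.361), np.float64(-0.2945), np.float64(0.087)), (np.float32(-292.78564), np.float64(0.3595), np.float64(-0.293), np.float64(0.087))]
scene [(np.float32(-347.87317), np.float64(0.361), np.float64(-0.311), np.float64(0.0915)), (np.float32(-341.2824), np.float64(0.361), np.float64(-0.3095), np.float64(0.0915)), (np.float32(-341.1477), np.float64(0.3625), np.float64(-0.311), np.float64(0.0915)), (np.float32(-338.91898), np.float64(0.361), np.float64(-0.3125), np.float64(0.0915))]
```

```bash
cat > pan.py <<'E'
from h import *
import sys
im=bot.camera('wrist');K,P=cam('wrist');Pi=np.linalg.inv(P);print('f',K[0,0],K[1,2],'cam',P[:3,3].round(3))
for t in('pan_seat','pan'): print(t,[(round(m['confidence'],2),np.round(m['uv'],1),onz('wrist',m['uv'],.093 if t=='pan_seat' else .014).round(4)) for m in bot.mark_of('wrist',t)])
mk=[m for m in bot.masks_of('wrist','lid')];print('lid',[(round(m['confidence'],2),m['extent']) for m in mk])
mp=bot.masks_of('wrist','pan');print('pan',[(round(m['confidence'],2),m['extent']) for m in mp])
lm=np.zeros((420,560),np.uint8)
for m in mk[:1]: lm|=m['pixels'].astype(np.uint8)
lm=cv2.dilate(lm,np.ones((9,9)));lm[330:]=1
G=lambda g:np.hypot(cv2.Sobel(g,6,1,0),cv2.Sobel(g,6,0,1))
a=np.linspace(0,2*np.pi,240)
def uv(n,x,y,r,z=.103):
    K,P=cam(n) if n!='wrist' else (cam.K,cam.P)
    q=K@(np.linalg.inv(P)@np.c_[x+r*np.cos(a),y+r*np.sin(a),0*a+z,1+0*a].T)[:3];return (q[:2]/q[2]).astype(np.float32)
cam.K,cam.P=K,P
gw=G(cv2.GaussianBlur(cv2.cvtColor(im,cv2.COLOR_RGB2GRAY),(3,3),0).astype(float)).astype(np.float32)
def sc(x,y,r):
    u=uv('wrist',x,y,r);i=u.round().astype(int);ok=(i[0]>=0)&(i[0]<560)&(i[1]>=0)&(i[1]<420)
    i=i[:,ok];ok2=lm[i[1],i[0]]==0
    if ok2.sum()<60: return 0
    return float(gw[i[1][ok2],i[0][ok2]].clip(0,300).mean())
B=sorted([(-sc(x,y,r),round(x,4),round(y,4),round(r,4)) for x in np.arange(.335,.385,.002) for y in np.arange(-.335,-.28,.002) for r in np.arange(.083,.095,.0015)])[:5];print(B)
_,x,y,r=B[0];v=im.copy();cv2.polylines(v,[uv('wrist',x,y,r).T.round().astype(np.int32)],True,(0,255,0),1)
t=cv2.cvtColor(cv2.imread('pics/t.png'),cv2.COLOR_BGR2RGB);t=cv2.resize(t[225:325,360:460],(400,400),interpolation=2)
cv2.polylines(t,[((uv('top',x,y,r).T-[360,225])*4).round().astype(np.int32)],True,(0,255,0),1)
save(np.hstack([v[10:410,80:480],t]),'pan.png')
E
python3 pan.py
```

```text
f 339.4543997309772 210.65914927983388 cam [ 0.39  -0.286  0.453]
pan_seat [(0.59, array([246.1,  72.4]), array([ 0.3684, -0.3128,  0.093 ]))]
pan [(0.9, array([250.1,  75.5]), array([ 0.3671, -0.3142,  0.014 ]))]
lid [(0.6, [117.2, 101.2, 430.3, 383.2])]
pan [(0.91, [42.1, 0.0, 341.1, 188.8])]
[(-143.4127655029297, np.float64(0.371), np.float64(-0.331), np.float64(0.0905)), (-141.81475830078125, np.float64(0.373), np.float64(-0.331), np.float64(0.0905)), (-140.30755615234375, np.float64(0.369), np.float64(-0.331), np.float64(0.0905)), (-140.1092071533203, np.float64(0.367), np.float64(-0.331), np.float64(0.0905)), (-129.6105194091797, np.float64(0.375), np.float64(-0.329), np.float64(0.0905))]
```

```bash
python3 -m pendant '[[[0,3,-2,0,0,0,20],[0,3.8,-2,0,0,0,20],[0,3.8,-2,0,0,0,20],[0,3.8,-2,0,0,0,20],[0,3.8,-2,0,0,0,20]]]' >/dev/null; python3 -m pendant '[[[0,3,-2,0,0,0,20],[0,1.5,0,0,0,0,20],[0,0,0,0,0,0,20],[0,0,0,0,0,0,20]]]'; python3 pan.py
```

```text
time: 19.33
ee_pos: [0.4741, -0.053, 0.4316]
tcp_rot: [179.8, 0.6, 179.1]
wrist_force: [-0.7, 0.4, -3.4]
opening: 0.0289
f 339.4543997309772 210.65914927983388 cam [ 0.393 -0.053  0.573]
pan_seat []
pan [(0.57, array([102.5,  80.2]), array([ 0.3639, -0.3152,  0.014 ]))]
lid [(0.59, [415.1, 262.2, 501.4, 334.5]), (0.56, [120.0, 101.8, 429.0, 384.0])]
pan [(0.95, [0.0, 0.0, 153.0, 147.8]), (0.54, [1.7, 1.3, 203.7, 292.9])]
[(-153.7305450439453, np.float64(0.365), np.float64(-0.313), np.float64(0.0905)), (-145.30526733398438, np.float64(0.369), np.float64(-0.305), np.float64(0.083)), (-140.5846405029297, np.float64(0.367), np.float64(-0.313), np.float64(0.0905)), (-139.84226989746094, np.float64(0.367), np.float64(-0.305), np.float64(0.083)), (-136.56724548339844, np.float64(0.369), np.float64(-0.311), np.float64(0.0875))]
```

View pics/pan.png

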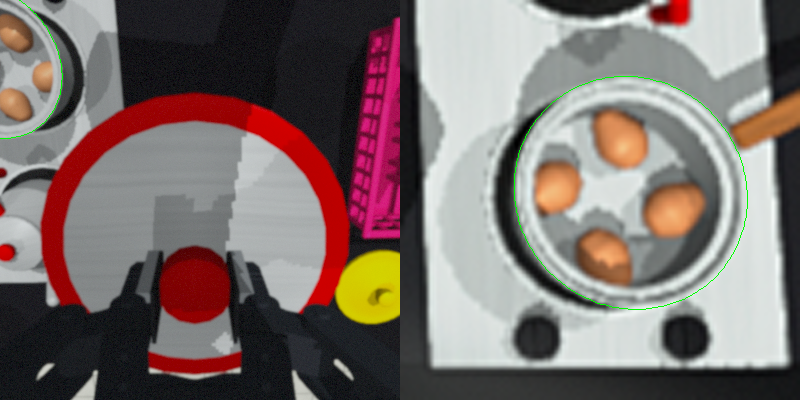

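The overlay matches the pan's outer rim in both views, so the pan is at about (0.364, -0.312). Next, the lid's centre in the hand, seen by the same camera.

```bash
cat > lidc.py <<'E'
from h import *
im=bot.camera('wrist');T=tool();K,P=cam('wrist');Pi=np.linalg.inv(P);h=im.astype(int)
m=((h[...,0]>80)&(h[...,1]<60)&(h[...,2]<60)).astype(np.uint8)
n,l,st,ce=cv2.connectedComponentsWithStats(m)
i=1+st[1:,4].argmax();c=max(cv2.findContours((l==i).astype(np.uint8),0,1)[0],key=len)[:,0]
# outer contour points above the lower quarter -> tool-frame plane of the rim top (z .009 above underside)
zr=.0246-.009   # below? TCP lies .0246 above underside
pts=[]
for u in c:
    d=P[:3,:3]@np.linalg.solve(K,[u[0],u[1],1.]);o=P[:3,3];dt=T[:3,:3].T@d;ot=T[:3,:3].T@(o-T[:3,3]);s=(zr-ot[2])/dt[2];pts.append((ot+s*dt)[:2])
pts=np.array(pts)
from scipy.optimize import least_squares
f=lambda p:np.hypot(pts[:,0]-p[0],pts[:,1]-p[1])-p[2]
s=least_squares(f,[0,0,.08],loss='soft_l1',f_scale=.001);print('lid centre in tool xy mm',s.x*1e3,'med res',np.median(np.abs(f(s.x)))*1e3,len(pts))
E
python3 lidc.py; python3 -m pendant '[[[1,-3,0.5,0,0,0,20],[1,-3.8,1.5,0,0,0,20],[2,-3.8,2,0,0,0,20],[2,-3.8,2,0,0,0,20],[2,-3.8,2,0,0,0,20]]]' >/dev/null; python3 -m pendant '[[[2,-3.8,2,0,0,0,20],[1,-3.6,2,0,0,0,20],[0,-1,1,0,0,0,20],[0,0,0,0,0,0,20],[0,0,0,0,0,0,20]]]'; python3 st.py | sed -n 1,2p
```

```text
lid centre in tool xy mm [ 7.38669842  6.80245059 76.41495312] med res 8.337908484171187 1906
time: 20.47
ee_pos: [0.3645, -0.3062, 0.3009]
tcp_rot: [179.5, 0.1, 178.3]
wrist_force: [-0.2, 1.0, -2.7]
opening: 0.0293
[-40.3  -2.7  10.1 103.1   0.5 -38.7]
[[-1.0, 0.029, 0.002, 0.364], [0.029, 1.0, 0.009, -0.306], [-0.002, 0.009, -1.0, 0.301], [0.0, 0.0, 0.0, 1.0]]
```

```bash
python3 - <<'E'
s=open('lidc.py').read()
s=s.replace("[:,0]\n# outer","[:,0]\nc=cv2.convexHull(c)[:,0];c=c[c[:,1]<250];print(st[i])\n# outer")
open('lidc.py','w').write(s)
E
python3 lidc.py
```

```text
[  119   104   310   219 14104]
lid centre in tool xy mm [-0.98336704 -0.74968366 79.59727101] med res 0.20373797617176392 32
```

```bash
python3 -m pendant '[[[0.15,-0.5,1.5,0,0,0,20],[0,0,3,0,0,0,20],[0,0,3,0,0,0,20],[0,0,3,0,0,0,20],[0,0,1.5,0,0,0,20]]]' ; python3 -m pendant '[[[0,0,0,0,0,0,20],[0,0,0,0,0,0,20]]]';python3 st.py | sed -n 1,2p
```

```text
time: 20.93
ee_pos: [0.3689, -0.3077, 0.1859]
tcp_rot: [179.9, 0.8, 178.7]
wrist_force: [-0.5, 1.1, -3.6]
opening: 0.0289
time: 21.1
ee_pos: [0.3695, -0.305, 0.1845]
tcp_rot: [179.8, 0.7, 178.9]
wrist_force: [0.9, 0.2, -2.2]
opening: 0.0289
[-39.9  -5.8  -5.8  89.6   0.6 -38.8]
[[-1.0, 0.019, 0.011, 0.369], [0.019, 1.0, 0.003, -0.305], [-0.011, 0.004, -1.0, 0.184], [0.0, 0.0, 0.0, 1.0]]
```

```bash
python3 -m pendant '[[[0.5,-0.5,1,0,0,0,20],[0.2,-0.15,1,0,0,0,20],[0,0,0.8,0,0,0,20],[0,0,0,0,0,0,20],[0,0,0,0,0,0,20]]]' ;python3 st.py | sed -n 1,2p
```

```text
time: 21.52
ee_pos: [0.3645, -0.3121, 0.1592]
tcp_rot: [-180.0, 1.0, 179.1]
wrist_force: [-0.2, -0.1, -3.3]
opening: 0.029
[-40.9  -6.3  -9.   86.4   0.6 -40. ]
[[-1.0, 0.017, 0.017, 0.365], [0.017, 1.0, -0.001, -0.312], [-0.017, -0.001, -1.0, 0.159], [0.0, 0.0, 0.0, 1.0]]
```

```bash
python3 - <<'E'
from h import *
# re-check pan rim in the wrist view below/behind the lid
exec(open('pan.py').read().split("_,x,y,r=B[0]")[0])
E
```

```text
f 339.4543997309772 210.65914927983388 cam [ 0.282 -0.311  0.301]
pan_seat []
pan []
lid [(0.78, [118.2, 102.1, 430.0, 380.9])]
pan [(0.8, [0.0, 83.4, 410.2, 367.5])]
[(-91.42314147949219, np.float64(0.367), np.float64(-0.313), np.float64(0.086)), (-87.4946060180664, np.float64(0.373), np.float64(-0.311), np.float64(0.092)), (-86.71681213378906, np.float64(0.365), np.float64(-0.311), np.float64(0.0845)), (-85.04253387451172, np.float64(0.365), np.float64(-0.313), np.float64(0.0845)), (-82.06684112548828, np.float64(0.371), np.float64(-0.311), np.float64(0.0905))]
```

```bash
python3 -m pendant '[[[0.1,0.05,0.8,0,0.012,0,20],[0.05,0,0.8,0,0,0,20],[0.05,0,0.6,0,0,0,20],[0,0,0,0,0,0,20],[0,0,0,0,0,0,20]]]' ;python3 st.py | sed -n 1,2p
```

```text
time: 22.18
ee_pos: [0.3628, -0.3115, 0.135]
tcp_rot: [-180.0, 0.2, 179.1]
wrist_force: [0.6, 0.4, -3.1]
opening: 0.0289
[-40.7  -5.9 -11.4  84.3   0.1 -39.8]
[[-1.0, 0.016, 0.004, 0.363], [0.016, 1.0, -0.001, -0.312], [-0.004, -0.001, -1.0, 0.135], [0.0, 0.0, 0.0, 1.0]]
```

```bash
python3 -m pendant '[[[-0.1,0,0.4,0,0,0,20],[0,0,0.3,0,0,0,20],[0,0,0,0,0,0,20]]]' ;python3 -m pendant '[[[0,0,0.3,0,0,0,20],[0,0,0,0,0,0,20]]]';python3 -m pendant '[[[0,0,0.3,0,0,0,20],[0,0,0,0,0,0,20]]]';python3 st.py | sed -n 1,2p
```

```text
time: 22.43
ee_pos: [0.3639, -0.3115, 0.1272]
tcp_rot: [-180.0, 0.2, 179.1]
wrist_force: [-0.9, -0.2, -2.6]
opening: 0.0293
time: 22.6
ee_pos: [0.364, -0.3115, 0.1239]
tcp_rot: [-180.0, 0.2, 179.1]
wrist_force: [-0.1, -0.6, -3.8]
opening: 0.0291
time: 22.77
ee_pos: [0.3641, -0.3116, 0.1208]
tcp_rot: [-179.9, 0.2, 179.1]
wrist_force: [-0.4, 0.1, -3.4]
opening: 0.0292
[-40.6  -5.7 -12.8  82.7   0.1 -39.7]
[[-1.0, 0.016, 0.004, 0.364], [0.016, 1.0, -0.001, -0.312], [-0.004, -0.001, -1.0, 0.121], [0.0, 0.0, 0.0, 1.0]]
```

Already 7 mm inside the mouth without touching. About 3 mm remain.

```bash
python3 -m pendant '[[[0,0,0.2,0,0,0,20],[0,0,0,0,0,0,20]]]' ;python3 -m pendant '[[[0,0,0.15,0,0,0,20],[0,0,0,0,0,0,20]]]';python3 -m pendant '[[[0,0,0.15,0,0,0,20],[0,0,0,0,0,0,20]]]';python3 st.py | tail -1
```

```text
time: 22.93
ee_pos: [0.3641, -0.3116, 0.1187]
tcp_rot: [-179.9, 0.2, 179.1]
wrist_force: [-1.2, 0.5, -3.4]
opening: 0.0287
time: 23.1
ee_pos: [0.3643, -0.3118, 0.1178]
tcp_rot: [-179.9, 0.3, 179.1]
wrist_force: [-0.8, 1.5, -2.5]
opening: 0.0291
time: 23.27
ee_pos: [0.3644, -0.312, 0.118]
tcp_rot: [-179.8, 0.4, 179.1]
wrist_force: [-1.2, -0.3, -2.9]
opening: 0.029
rotvec tool [-0.042 -0.871  0.003] cm down in tool [0.006 0.003 1.   ] [-1.2 -0.3 -2.9] [-0.   -0.    0.01]
```

```bash
python3 -m pendant '[[[0,0,0.2,0,0,0,20]]]';python3 -m pendant '[[[0,0,0,0,0,0,20],[0,0,0,0,0,0,22]]]' 20;python3 -m pendant '[[[0,0,0,0,0,0,34],[0,0,0,0,0,0,38],[0,0,0,0,0,0,44],[0,0,0,0,0,0,52],[0,0,0,0,0,0,60]]]'; python3 -m pendant '[[[0,0,0,0,0,0,60],[0,0,-1,0,0,0,60],[0,0,-2,0,0,0,60],[0,0,-3,0,0,0,60],[0,0,-3,0,0,0,60]]]';python3 -m pendant '[[[0,0,-3,0,0,0,60],[0,0,-2,0,0,0,60],[0,0,0,0,0,0,60]]]'
python3 - <<'E'
from h import *
im=bot.camera('wrist');save(im,'fin.png');T=tool();K,P=cam('wrist');h=im.astype(int)
m=((h[...,0]>80)&(h[...,1]<60)&(h[...,2]<60)).astype(np.uint8);n,l,st,ce=cv2.connectedComponentsWithStats(m)
i=1+st[1:,4].argmax();c=cv2.convexHull(max(cv2.findContours((l==i).astype(np.uint8),0,1)[0],key=len))[:,0]
from scipy.optimize import least_squares
# free fit of the rim circle: centre, tilt with known radius .08
rays=np.array([P[:3,:3]@np.linalg.solve(K,[u[0],u[1],1.]) for u in c]);o=P[:3,3]
def f(p):
    nrm=np.array([p[3],p[4],1]);nrm/=np.linalg.norm(nrm);C=p[:3];s=((C-o)@nrm)/(rays@nrm);q=o+rays*s[:,None];return np.linalg.norm(q-C,axis=1)-.08
s=least_squares(f,[.365,-.312,.1,0,0],loss='soft_l1',f_scale=.001);print('rim-top centre',s.x.round(4),'(seated: z .102, tilt 0) res mm',np.abs(f(s.x)).mean()*1e3, st[i].tolist())
print('knob',[(round(m['confidence'],2),onz('wrist',m['uv'],.1295).round(4)) for m in bot.mark_of('wrist','lid_knob')])
for n in('top','scene'):
    save(bot.camera(n),'fin_%s.png'%n)
    print(n,[(t,round(m['confidence'],2),np.round(m['uv'],1).tolist()) for t in('lid','teapot','plate_white','plate_blue','pan') for m in bot.mark_of(n,t)[:4]])
E
```

```text
time: 23.35
ee_pos: [0.3646, -0.3123, 0.1174]
tcp_rot: [-179.8, 0.4, 179.1]
wrist_force: [-8.4, 5.1, 25.2]
opening: 0.029
time: 23.52
ee_pos: [0.3648, -0.3124, 0.1181]
tcp_rot: [-179.7, 0.5, 179.1]
wrist_force: [0.3, 0.6, -2.3]
opening: 0.029
time: 23.93
ee_pos: [0.3651, -0.3127, 0.1176]
tcp_rot: [-179.7, 0.5, 179.1]
wrist_force: [-0.1, -0.5, 0.2]
opening: 0.0509
time: 24.35
ee_pos: [0.3621, -0.3103, 0.2059]
tcp_rot: [179.9, 0.0, 179.1]
wrist_force: [0.6, -0.1, 0.6]
opening: 0.0514
time: 24.6
ee_pos: [0.3625, -0.3107, 0.2662]
tcp_rot: [-179.8, 0.4, 179.1]
wrist_force: [0.9, -0.8, 0.2]
opening: 0.0511
rim-top centre [ 0.3668 -0.3129  0.0941 -0.0111  0.0027] (seated: z .102, tilt 0) res mm 0.15116400638172667 [189, 104, 169, 164, 5123]
knob []
top [('lid', 0.81, [417.2, 276.8]), ('lid', 0.8, [142.5, 234.8]), ('lid', 0.7, [229.0, 159.7]), ('lid', 0.63, [134.6, 292.5]), ('teapot', 0.97, [412.2, 201.3]), ('plate_white', 0.71, [210.3, 264.5]), ('plate_blue', 0.63, [212.4, 245.9])]
scene [('lid', 0.9, [364.2, 292.2]), ('lid', 0.8, [128.7, 193.9]), ('lid', 0.76, [424.1, 215.2]), ('lid', 0.66, [399.0, 176.7]), ('teapot', 0.66, [126.0, 273.0]), ('plate_blue', 0.82, [344.3, 190.7]), ('pan', 0.85, [131.5, 214.3])]
```

```bash
python3 -m pendant '[[[0,0,-2,0,0,0,60],[0,0,0,0,0,0,60],[0,0,0,0,0,0,60]]]'; python3 -c "
from h import *
a=cv2.imread('pics/t.png').astype(int);b=cv2.imread('pics/fin_top.png').astype(int)
d=np.abs(a-b).max(2)
for n,(x0,y0,x1,y1) in dict(plates=(175,228,250,290),teapot=(375,165,440,230),handle=(450,235,490,262)).items(): print(n,(d[y0:y1,x0:x1]>60).sum(),np.abs(d[y0:y1,x0:x1]).mean().round(1))
print(bot.job_done())"
```

```text
time: 25.55
ee_pos: [0.3615, -0.3099, 0.281]
tcp_rot: [179.9, 0.1, 179.1]
wrist_force: [0.6, 0.6, -0.2]
opening: 0.0513
plates 392 15.4
teapot 1697 38.0
handle 822 140.7
the job is handed in; nothing more can be done
None
```

I handed the job in at about 25.6 s. The lid looks fully seated on the saucepan, but two of the last image checks were inconclusive and no verdict is reported.

**What I did:** I took the steel lid with the red rim and knob by its knob and lifted it out of the basket. I turned it knob up and laid it on the bare worktop near (0.66, 0.03), touching down in roughly 1 mm steps. I let go, took the knob again from straight above, and lowered the lid into the pan's rim. Then I released it and backed off about 16 cm.

**Checks that agree:**
- **Lid on the worktop:** the wrist picture showed it lying flat and free after the first release.
- **Seating height:** the descent stopped with the TCP at 0.1176–0.118 m, against 0.1176 m expected for a fully seated lid. A brief 25 N press moved it no further.
- **Position and level:** after release, the lid's rim fitted at (0.367, -0.313), against the pan at about (0.365, -0.312). Its tilt was about 0.01 rad, which is within the noise.
- **Forces:** the highest wrist reading I saw was about 30 N, against the 120 N limit.

**Checks that disagreed or were inconclusive:**
- **Rim height:** that same fit put the rim top at 0.094 m, where 0.102 m was expected. I put this down to the fit being weak in depth; the lid is not standing proud.
- **Pan position:** automatic edge fits in single pictures scattered by up to 2 cm. I used the value on which the networks and an overlay agreed.
- **Teapot and pan handle:** the before/after top picture differs clearly there, probably from the arm and its shadow. I had no pictures left to view to confirm that. The detected teapot position was within about 3 pixels of where it was before.
- **Plates:** both were found again within about 3 pixels of their first positions.

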